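# Unlock a ball-valve seat with the mallet, turn it a quarter and lift it out level

## Task

Take the seat out of this pump valve for inspection without its loose ball leaving the middle of the dish: knock the stiff lock plunger fully home with the rubber mallet (not with the fingers) and put the mallet down. Then take the seat by its bridge, turn it a quarter turn where it lies so that its ears come into the openings, and lift it straight up. Finish while still holding the seat, level and still, about 10 cm above where it lay; leave the other things on the bench alone.

Things in the scene. Friction and masses are not known exactly. Their poses are not given: they have to be found in the camera images.
- valve_housing: grey cast housing bolted to the bench, any yaw. Origin: centre of its underside; +x points from the round cup to the latch box. Foot 156 mm across, cup 132 mm across. Two lips (underside 50, top 56 mm high, inner radius 50.5 mm) reach over the seat on the latch side and opposite, 120 degrees each; between them, centred on +y and -y, two openings of 60 degrees.
- ledge (a point): centre of the flat ledge in the cup on which the seat's flange lies, on the cup's axis, 40 mm above the bench; z up
- lock_plunger: steel lock plunger, round cap 23 mm across, on the latch box (38 mm wide, 66 to 120 mm from the cup's axis, 60 mm high), 96 mm from the cup's axis along the housing's +x. Origin: centre of the cap's underside. Slides straight down 12 mm, takes 7 to 10 N, stays where left. Only fully home does it draw its bolt out of the notch in the seat's ear, so that the seat can turn.
- plunger_top (a point): centre of the plunger cap's top face: 81 mm above the bench at the start, 69 mm when fully home
- mallet: stubby mallet, black rubber head, wooden handle, 0.38 kg, standing on one face of its head. Origin: centre of that lower (striking) face; z up through the head, a barrel 52 mm across and 84 mm long. The handle points along the mallet's -x, level, its axis 42 mm above the face, 22 mm wide (y), 28 mm high (z), from 26 to 135 mm from the head's axis.
- mallet_grip (a point): point on the handle's axis 55 mm from the head's axis, 42 mm above the lower face: a good place to grip, across the 22 mm width, from above. Keep handle and hand clear of the blue vice fixed at the bench's front edge between robot and housing (x 0.19 to 0.42 m, y -0.20 to -0.04 m from the robot's base, up to 151 mm high)
- valve_seat: metal seat, 0.24 kg, loose in the cup. Origin: centre of its underside, on the cup's axis; z up. Flange 92 mm across, 8 mm thick, ears along +x and -x, 56 mm out, 35 degrees wide, under the lips at the start (2 mm play). Turned 90 degrees either way (within 12) they are in the openings and it lifts out. On it an open dish 86 mm across, sloping about 9 degrees to the middle.
- bridge_grip (a point): middle of the bridge over the dish: a straight bar along the seat's y, 12 mm wide (x), 14 mm high, 75 mm clear between its two posts. On the seat's axis, 74 mm above its underside (114 mm above the bench at the start); grip it across the 12 mm, from above. The ball's top is 35 mm below this point.
- valve_ball: loose steel ball, 28 mm in diameter, 0.09 kg, lying in the middle of the dish. Origin: its centre, 25 mm above the seat's underside when centred. It is held there only by the dish's slope: tilting the seat by some 9 degrees or jerking it makes it roll off.
- pliers: bystander: pliers lying on the bench, 175 mm long
- small_wrench: bystander: open-ended wrench lying on the bench, 161 mm long, 8 mm thick
- nail_jar: bystander: screw-top jar of nails, 57 mm across, 73 mm tall
- gear_blank: bystander: toothed steel gear lying flat on the bench, 62 mm across, 14 mm thick

How it is judged (in metres and radians):
On the way, in this order (a step that is already met when the one before it is completed fails the run):
1. the lock plunger has been knocked fully home (z of plunger_top in the frame of valve_housing below 0.0705 m), for 0.2 s.
2. the seat, still lying in the housing, has been turned a quarter turn (75 degrees or more) with the ball in the middle (angle between the x axis of valve_seat and the x axis of valve_housing, either way round above 1.31 rad and z of valve_seat in the frame of valve_housing below 0.046 m and horizontal distance between valve_ball and valve_seat below 0.008 m), for 0.2 s.
At the end, for the whole second after the job is handed in: The fingers alone hold the seat over the housing (within 60 mm sideways), underside 60 to 220 mm above its ledge, level within 5 degrees, still; the ball lies still within 8 mm of the dish's middle; the plunger is within 1.5 mm of fully home; the mallet lies or stands free, at rest (z of valve_seat in the frame of valve_housing between 0.1 and 0.26 m and horizontal distance between valve_seat and valve_housing below 0.06 m and angle between valve_seat's own z axis and vertical below 0.09 rad and horizontal distance between valve_ball and valve_seat below 0.008 m and z of valve_ball in the frame of valve_seat between 0.02 and 0.03 m and contact force between the fingers and valve_seat above 1 N and contact force between valve_housing and valve_seat below 0.1 N and contact force between mallet and the arm below 0.1 N and linear speed of valve_seat below 0.02 m/s and linear speed of valve_ball below 0.03 m/s and z of plunger_top in the frame of valve_housing below 0.0705 m and height (world z) of mallet below 0.12 m and linear speed of mallet below 0.05 m/s); the arm keeps its last pose, push and grip.
It fails at once if the ball strays more than 16 mm from the middle of the dish (horizontal distance between valve_ball and valve_seat above 0.016 m).
It fails at once if the plunger is pressed by the robot itself instead of the mallet (contact force between any of the fingers, the arm and lock_plunger above 1 N).
It fails at once if a bystander (pliers, wrench, nail jar, gear) is shifted by more than 30 mm (distance of any of pliers, small_wrench, nail_jar, gear_blank from where it was at the start of the episode above 0.03 m).
It also fails if it takes over 59 s, if anything falls off the work surface, if the arm or the gripper's body presses on something with over 40 N, if the wrist force passes 120 N, or if a joint passes its speed limit or range.

## Robot

A 6-joint arm with a two-finger parallel gripper is mounted at the origin on a cart in front of the work surface, level with it; the furniture and walls round the work are solid. World frame = base frame: x ahead of the robot, y to its left, z up, the work surface at z = 0. Lengths are in mm, angles in rad, forces in N, time in s.
With the tool pointing down it reaches from about 350 to 875 mm from the base axis. Payload 4.2 kg.
Tool frame: the origin (TCP) lies midway between the tips of the shut fingers; the grasp point (between the pads) lies 19 mm behind it; z points along the fingers, y is the direction in which the jaws open and shut (so a half turn about z gives the same grasp; the last joint's range is limited). The gripper opens to 85 mm and grips with 20 to 120 N. Pads are 22 mm wide; open, the fingers measure 114 mm over their backs; the gripper's body (76 mm by 85 mm) begins 54 mm behind the grasp point. The pads swing forward as they close: fully open they stand 13 mm farther back than shut.
Start: joints at [-0.89, 0.385, 0.008, 0, -1.194, -0.259], TCP at [255.89, -570.193, 231.312] pointing down, gripper open.
Joint ranges: [-3.14, 3.14], [-1.21, 2.06], [-1.07, 1.41], [-3.16, 2.05], [-2.99, -0.16], [-3.1, 3.1]. Speed limits (rad/s): [2.79, 2.79, 3.14, 3.14, 3.14, 3.14].

## Interface

Orientations are given as a unit quaternion [x, y, z, w].
In Python, from bench import arm gives the robot as it stands. The module is installed in compiled form; this text tells all that it offers.
- The arm moves only by the tool drive_tool, never from a script. Its argument "moves" is a list that holds one entry, the list of rows, each a list of 7 numbers: the opening, from 0 (shut) to 1 (fully open), then the shift along the tool's x, y, z in m, then the turn, a rotation vector about the tool's x, y, z in rad. In form: [[[hand, dx, dy, dz, wx, wy, wz], ...]]. A call has 1 to 20 rows; each row shifts and turns the pose as measured when the row begins, along the tool's axes as they then stand; what a row does not reach is not made up. A row lasts 1/10 s, in which the tool goes at most 50 mm and 8.59 degrees, less where a joint would pass 70% of its speed; a pose out of reach is approached as far as the arm can. A call with a gripper value outside its range is refused whole. The fingers move at their own pace and stop on an object; the grip force is fixed at half the most. Time passes only in rows, so rows that do not move let the fingers close. It gives the time, the measured TCP pose, the force and the opening at its end, in the units of the state.
- arm.read_state(): the state, without advancing time (a new reading comes with each control period).
- arm.get_image(name): name is "side" or "top"; returns (picture, depth): 480x640x3 uint8, red, green, blue; 480x640 float32, mm along the optical axis (not along the pixel's ray), 0 where there is no reading.
- arm.camera_params(name): a dict with "fov_y" (degrees; the focal length in pixels is half the picture's height over the tangent of half this angle, whatever the lens; pixels are square), "cx", "cy" (the principal point, pixels), "k1" (the pictures are not rectified: a ray, as slopes to the right and down, at radius r is drawn at 1 + k1 r^2 times it, then the intrinsics apply), "world_from_camera" (4x4, takes a point from camera to world coordinates). Camera axes: x right, y down, z forward; pixel columns grow to the right and rows downward; lengths in mm; the calibration is good to about 2 mm. A picture is of the moment at which its call begins. camera_params takes no time and is no camera call.
- arm.job_done(): hands the job in, once; it reports no verdict.
The state is a dict: "clock": time; "joints": joint angles; "joint_vel": joint speeds; "joint_efforts": joint torques, N m; "position": TCP position; "ee_rot": TCP orientation; "contact_force": force on the tool from outside, world axes, zero at the start; "wrist_torque": the same for the moment, N m; "gripper_width": finger opening in mm.
Only numpy, scipy, OpenCV 4.12 (cv2) and the standard library are available. Lean on these libraries where they do the work, as an engineer would, in place of code of your own. Each camera call takes 0.05 s, during which the arm holds its last target.

## Working session

There is one attempt and no reset: what is moved stays moved. The work goes in short steps, Python scripts to look and compute and a tool call to move; the robot and the scene stay as the last step left them, time stands still between calls to the robot, and variables do not carry over. Pictures are saved under pics/ and viewed, and the job is handed in when it is done.

Besides the shell and the picture viewer there is one more tool, called after "Emit:" as name(argument=value, ...), one argument or row to a line, values as JSON. drive_tool: Moves the arm, as the interface text tells. Its arguments: {"type":"object","properties":{"moves":{"type":"array","items":{"type":"array","items":{"type":"array","items":{"type":"number"}}}}},"required":["moves"]}

```bash
mkdir -p pics; cat > h.py <<'E'
import numpy as np, cv2
from bench import arm
def cam(n):
    p=arm.camera_params(n); f=240/np.tan(np.radians(p["fov_y"])/2)
    return p,f
def pix2w(n,u,v,depth=None,z=None):
    p,f=cam(n); T=np.array(p["world_from_camera"])
    xd=(u-p["cx"])/f; yd=(v-p["cy"])/f
    x,y=xd,yd
    for _ in range(30):
        s=1+p["k1"]*(x*x+y*y); x=xd/s; y=yd/s
    d=np.array([x,y,1.]); R=T[:3,:3]; t=T[:3,3]
    if depth is None: depth=(z-t[2])/(R@d)[2]
    return R@(d*depth)+t
def w2pix(n,P):
    p,f=cam(n); T=np.array(p["world_from_camera"])
    c=T[:3,:3].T@(np.array(P)-T[:3,3]); x,y=c[:2]/c[2]; s=1+p["k1"]*(x*x+y*y)
    return x*s*f+p["cx"], y*s*f+p["cy"]
def cloud(n,D):
    p,f=cam(n); T=np.array(p["world_from_camera"])
    v,u=np.mgrid[0:480,0:640]; xd=(u-p["cx"])/f; yd=(v-p["cy"])/f; x,y=xd.copy(),yd.copy()
    for _ in range(30):
        s=1+p["k1"]*(x*x+y*y); x=xd/s; y=yd/s
    P=np.stack([x*D,y*D,D],-1)@T[:3,:3].T+T[:3,3]; P[D==0]=np.nan
    return P
E
python3 - <<'E'
from h import *
print(arm.read_state())
for n in("side","top"):
    im,D=arm.get_image(n); cv2.imwrite(f"pics/{n}0.png",im[:,:,::-1]); np.save(f"{n}0.npy",D); print(n,arm.camera_params(n))
E
```

```text
{'clock': 0.0, 'joints': array([-8.90413972e-01,  3.85568130e-01,  6.66639386e-03, -5.04961015e-04,
       -1.19397583e+00, -2.58595619e-01]), 'joint_vel': array([ 0.00025247,  0.00154952, -0.00062965,  0.00095849, -0.00076002,
       -0.00116446]), 'joint_efforts': array([ 1.86480800e-03, -3.92290950e+01,  1.88397306e+01,  4.18619514e+00,
       -4.61878968e-03, -5.33022202e-06]), 'position': array([ 255.66251936, -569.70346883,  230.22956994]), 'ee_rot': array([-2.09242353e-01,  9.77863232e-01,  1.03419530e-03, -2.61529762e-04]), 'contact_force': array([-0.32023122, -0.03016635,  0.07476302]), 'wrist_torque': array([ 0.00368433,  0.03151786, -0.03144786]), 'gripper_width': 85.55401786345874}
side {'fov_y': 49.30023375847782, 'cx': 319.3340622653329, 'cy': 242.72740647514792, 'k1': 0.0029752325333013913, 'world_from_camera': array([[-9.51103219e-01, -1.17498971e-01,  2.85651288e-01,
         3.36077936e+02],
       [-3.08709012e-01,  3.31466039e-01, -8.91531834e-01,
         6.35478895e+02],
       [ 1.00703725e-02, -9.36121924e-01, -3.51531408e-01,
         4.65926291e+02],
       [ 0.00000000e+00,  0.00000000e+00,  0.00000000e+00,
         1.00000000e+00]])}
top {'fov_y': 44.29184313890498, 'cx': 323.41676096866547, 'cy': 245.37760777535777, 'k1': 0.04249390780610289, 'world_from_camera': array([[ 8.39637766e-03, -9.94996258e-01,  9.95587597e-02,
         4.97649065e+02],
       [-9.99875821e-01, -7.02612337e-03,  1.41059264e-02,
        -2.43766435e+02],
       [-1.33358319e-02, -9.96648352e-02, -9.94931694e-01,
         1.25681353e+03],
       [ 0.00000000e+00,  0.00000000e+00,  0.00000000e+00,
         1.00000000e+00]])}
```

View pics/side0.png

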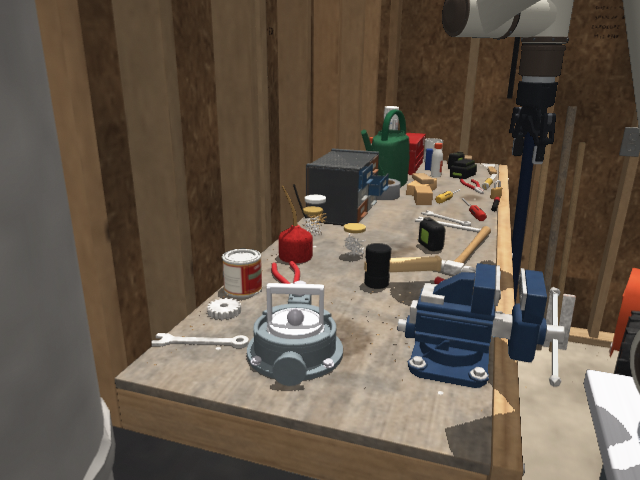

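View pics/top0.png

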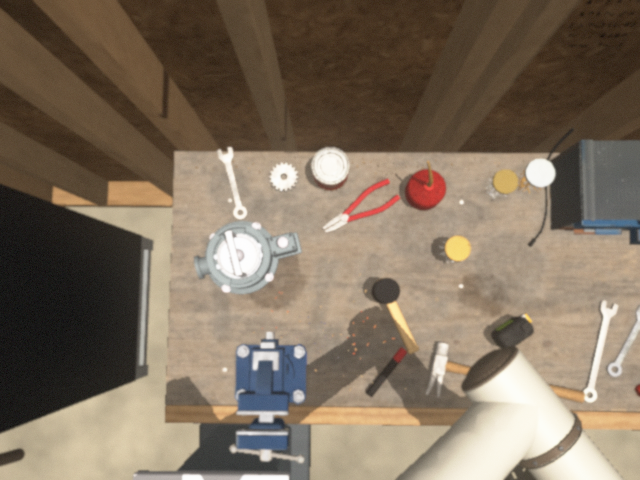

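```bash
python3 - <<'E'
import cv2
a=cv2.imread('pics/top0.png'); cv2.imwrite('pics/t0h.png',cv2.resize(a[205:310,185:315],None,fx=6,fy=5.7,interpolation=2)[:600])
cv2.imwrite('pics/t0m.png',cv2.resize(a[260:365,360:450],None,fx=5.5,fy=5.5,interpolation=2))
b=cv2.imread('pics/side0.png'); cv2.imwrite('pics/s0h.png',cv2.resize(b[270:390,235:355],None,fx=5,fy=5,interpolation=2))
E
python3 - <<'E'
from h import *
for n in("side","top"):
    D=np.load(f"{n}0.npy"); P=cloud(n,D); np.save(n+"P.npy",P)
P=np.load("topP.npy")
for u,v in[(240,256),(230,245),(285,243),(386,291),(400,325),(408,345),(450,200),(270,365),(460,300)]: print(u,v,P[v,u].round(1))
E
```

```text
240 256 [593.3 -59.1  74. ]
230 245 [610.5 -47.  123.4]
285 243 [ 619.6 -150.    80.8]
386 291 [ 525.2 -351.9   82.4]
400 325 [ 457.7 -382.6   52.7]
408 345 [ 418.2 -398.1   55.1]
450 200 [ 723.  -496.7    1.4]
270 365 [ 383.  -128.6  124.2]
460 300 [ 509.6 -515.7   -2.2]
```

View pics/t0h.png

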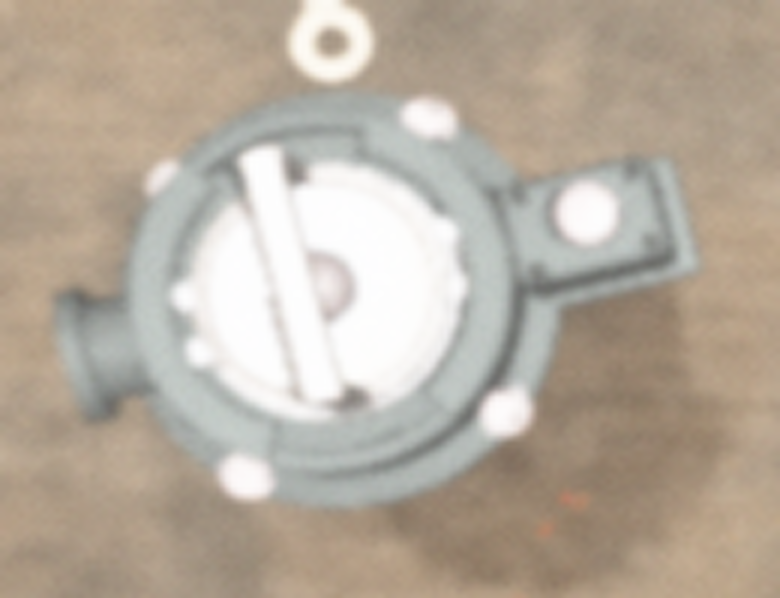

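View pics/t0m.png

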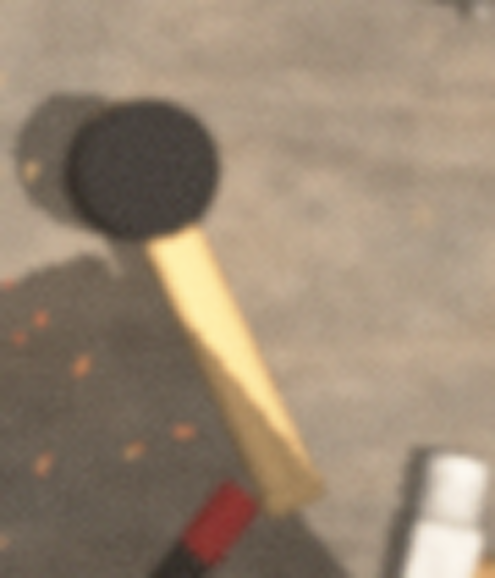

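View pics/s0h.png

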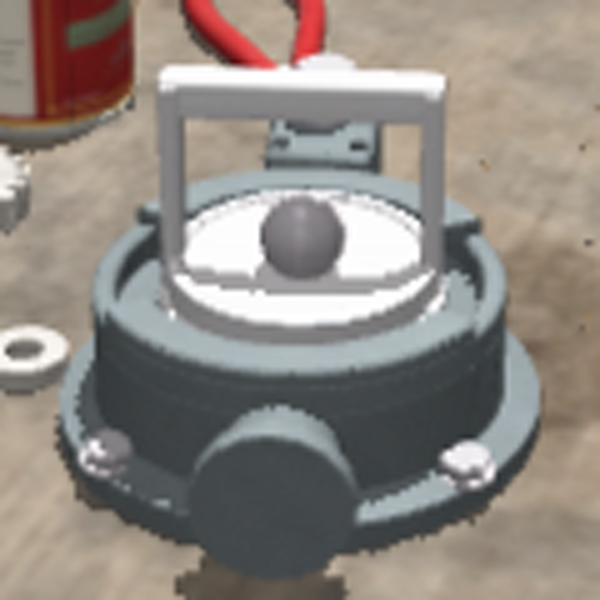

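```bash
python3 - <<'E'
from h import *
for n in("top","side"):
    P=np.load(n+"P.npy").reshape(-1,3); P=P[~np.isnan(P[:,0])]
    def sel(c,r,z0,z1): 
        m=(np.hypot(P[:,0]-c[0],P[:,1]-c[1])<r)&(P[:,2]>z0)&(P[:,2]<z1); return P[m]
    def rect(q,name):
        if len(q)<8: print(name,len(q));return
        r=cv2.minAreaRect(q[:,:2].astype(np.float32)); e=cv2.minEnclosingCircle(q[:,:2].astype(np.float32)); print(n,name,len(q),"rect",np.round(r[0],1),np.round(r[1],1),round(r[2],1),"circ",np.round(e[0],1),round(e[1],1),"mean",q.mean(0).round(1),"med z",np.median(q[:,2]).round(1))
    rect(sel((619,-150),22,76,87),"cap")
    rect(sel((600,-58),65,114,128),"bridge")
    rect(sel((600,-58),80,53,59),"lips")
    rect(sel((525,-352),45,78,88),"head")
    rect(sel((450,-382),75,45,65),"handle")
    rect(sel((619,-150),50,57,64),"latch")
E
```

```text
top cap 99 rect [ 621.6 -144.6] [20.8 21.4] 19.7 circ [ 621.3 -144.7] 11.2 mean [ 621.5 -144.8   81.2] med z 81.3
top bridge 302 rect [595.8 -52.9] [88.5 14. ] 15.5 circ [596.5 -55.3] 44.4 mean [595.8 -53.4 121.1] med z 121.1
top lips 1509 rect [594.6 -56.9] [140.9 130.7] 66.3 circ [602.2 -60.7] 75.9 mean [596.8 -56.1  56.3] med z 56.4
top head 511 rect [ 526.3 -353. ] [49.5 49.8] 0.5 circ [ 526.3 -353.1] 25.7 mean [ 526.2 -352.9   84. ] med z 84.0
top handle 600 rect [ 461.8 -382.1] [126.1  32.5] 31.1 circ [ 458.  -375.8] 63.7 mean [ 453.5 -386.9   55.5] med z 55.7
top latch 386 rect [ 616.8 -134.6] [43.8 68.7] 17.3 circ [ 615.6 -136.1] 37.6 mean [ 618.4 -135.8   60.2] med z 60.0
side cap 31 rect [ 622.  -145.2] [19.5 12. ] 12.3 circ [ 622.2 -146.2] 9.8 mean [ 621.6 -145.6   80. ] med z 80.1
side bridge 367 rect [595.2 -51.8] [87.5 14.6] 15.7 circ [594.7 -50.2] 44.0 mean [594.8 -50.1 118.4] med z 119.1
side lips 1731 rect [598.3 -60.9] [112.3 153.7] 14.2 circ [599.  -60.3] 77.4 mean [594.2 -47.3  55.5] med z 55.3
side head 225 rect [ 526.4 -352. ] [48.5 51.2] 44.5 circ [ 525.2 -352. ] 26.4 mean [ 525.  -347.8   82.5] med z 83.0
side handle 447 rect [ 459.7 -378.8] [127.8  27.2] 29.8 circ [ 458.6 -376.9] 64.6 mean [ 457.8 -377.6   52.2] med z 53.1
side latch 167 rect [ 615.6 -124.7] [36.7 41.5] 16.3 circ [ 615.3 -127.2] 23.5 mean [ 616.7 -127.6   59.2] med z 59.2
```

```bash
cat >> h.py <<'E'
from scipy.spatial.transform import Rotation as R
def go(target,yaw_y=None):
    """print tool-frame delta (mm, deg) to TCP target with tool vertical and jaw axis at yaw_y deg"""
    s=arm.read_state(); r=R.from_quat(s["ee_rot"]); M=r.as_matrix()
    d=M.T@(np.array(target)-s["position"])
    y=np.degrees(np.arctan2(M[1,1],M[0,1]))
    if yaw_y is None: yaw_y=y
    best=None
    for k in(0,180):
        a=np.radians(yaw_y+k); Y=np.array([np.cos(a),np.sin(a),0]); Z=np.array([0,0,-1.]); X=np.cross(Y,Z)
        w=(r.inv()*R.from_matrix(np.stack([X,Y,Z],1))).as_rotvec()
        if best is None or np.linalg.norm(w)<np.linalg.norm(best): best=w
    print("t",round(float(s["clock"]),2),"pos",s["position"].round(1),"yawY",round(y,1),"tilt",round(np.degrees(np.arccos(-M[2,2])),2),"grip",round(s["gripper_width"],1),"F",s["contact_force"].round(1),"T",s["wrist_torque"].round(2),"j",s["joints"].round(2))
    print("delta mm",d.round(1),"rot rad",best.round(4))
E
python3 - <<'E'
from h import *
for n in("top","side"):
    P=np.load(n+"P.npy").reshape(-1,3); P=P[~np.isnan(P[:,0])]
    c=np.array([526.2,-352.8])
    d=P[:,:2]-c; a=np.radians(205); e=np.array([np.cos(a),np.sin(a)]); s=d@e; t=d@[-e[1],e[0]]
    m=(s>32)&(s<128)&(abs(t)<20)&(P[:,2]>50)&(P[:,2]<62)
    q=np.polyfit(s[m],t[m],1); print(n,m.sum(),"dir",205+np.degrees(np.arctan(q[0])),"off at0",q[1],"s range",s[m].min(),s[m].max(), "t",t[m].min(),t[m].max())
go([476.3,-376,110],115)
E
```

```text
top 509 dir 205.487708587064 off at0 -0.1522582953687535 s range 32.31036666072137 127.9048299266946 t -10.448988164638482 13.135561496588984
side 240 dir 205.81707061250958 off at0 -4.657606128782418 s range 32.278903491512345 127.49170847484208 t -12.673134779243968 12.844610791701903
t 0.1 pos [ 255.7 -569.7  230.3] yawY 114.2 tilt 0.11 grip 85.0 F [-0.6  0.2  0. ] T [ 0.02 -0.01  0.01] j [-0.89  0.39  0.01 -0.   -1.19 -0.26]
delta mm [-280.6   86.2  120.5] rot rad [ 0.002  -0.0001 -0.0147]
```

Emit:
drive_tool(
  moves=[
    [[1, -0.035, 0.0108, 0.0, 0, 0, -0.003], [1, -0.035, 0.0108, 0.0, 0, 0, -0.003], [1, -0.035, 0.0108, 0.0, 0, 0, -0.003], [1, -0.035, 0.0108, 0.01, 0, 0, -0.003], [1, -0.035, 0.0108, 0.01, 0, 0, -0.003], [1, -0.035, 0.0108, 0.02, 0, 0, -0.003], [1, -0.035, 0.0108, 0.02, 0, 0, -0.003], [1, -0.035, 0.0108, 0.02, 0, 0, -0.003], [1, 0, 0, 0.02, 0, 0, 0], [1, 0, 0, 0, 0, 0, 0]],
  ],
)

```text
clock: 1.1
position: [479.9, -365.5, 122.6]
ee_rot: [-0.22, 0.976, 0.004, -0.002]
contact_force: [-1.2, -0.7, 0.1]
gripper_width: 85.5
```

```bash
python3 -c "
from h import *
go([476.6,-376.5,20],115.5)"
```

```text
t 1.1 pos [ 479.9 -365.5  122.6] yawY 115.4 tilt 0.48 grip 85.5 F [-1.2 -0.7  0.1] T [-0.01  0.09  0.03] j [-0.38  0.45 -0.18 -0.   -0.95 -0.74]
delta mm [  7.4  -9.3 102.5] rot rad [ 0.0078 -0.0029 -0.0023]
```

Emit:
drive_tool(
  moves=[
    [[1, 0.004, -0.005, 0.02, 0.004, -0.0015, -0.001], [1, 0.0035, -0.0045, 0.02, 0.004, -0.0015, -0.001], [1, 0, 0, 0.02, 0, 0, 0], [1, 0, 0, 0.015, 0, 0, 0], [1, 0, 0, 0.0, 0, 0, 0]],
  ],
)

```text
clock: 1.6
position: [477.8, -380.5, 49.2]
ee_rot: [-0.22, 0.975, -0.002, 0.002]
contact_force: [0.5, -0.2, 0.2]
gripper_width: 85.7
```

```bash
python3 -c "
from h import *
go([476.6,-376.5,20],115.5)
im,D=arm.get_image('side'); cv2.imwrite('pics/s1.png',cv2.resize(im[180:330,320:520,::-1],None,fx=4,fy=4)); im,D=arm.get_image('top');cv2.imwrite('pics/t1.png',cv2.resize(im[240:390,320:520,::-1],None,fx=4,fy=4))"
```

```text
t 1.6 pos [ 477.8 -380.5   49.2] yawY 115.4 tilt 0.32 grip 85.7 F [ 0.5 -0.2  0.2] T [ 0.02  0.04 -0.02] j [-0.41  0.54 -0.25  0.   -0.78 -0.72]
delta mm [-0.5  4.3 29.2] rot rad [-0.0051  0.0021 -0.0011]
```

View pics/s1.png

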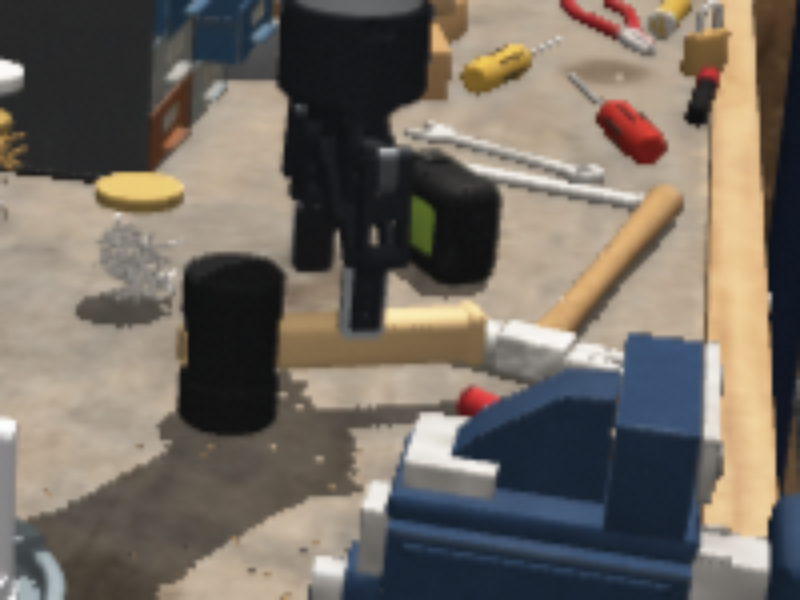

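View pics/t1.png

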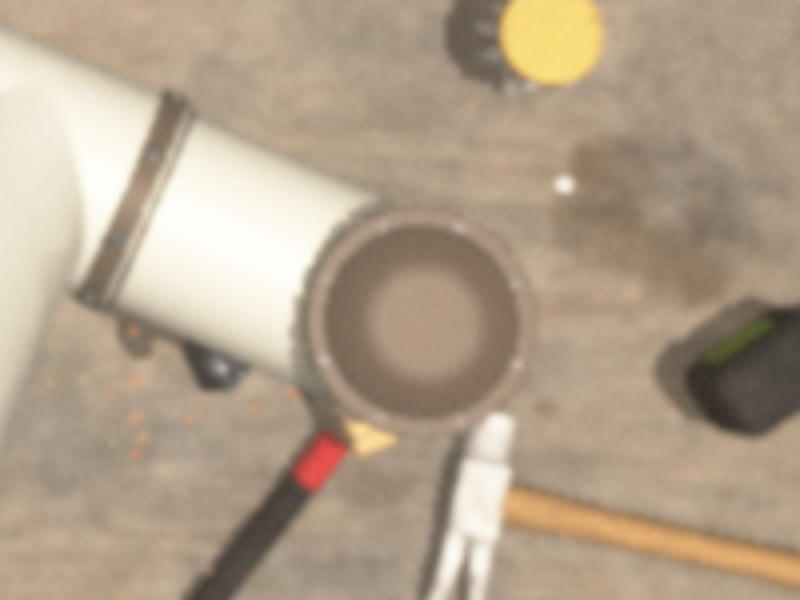

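The side view shows the open fingers straddling the handle, with the near finger at about (365,290) in front of it and the head clear at (230,340). I'll centre and descend.

Emit:
drive_tool(
  moves=[
    [[1, 0, 0.004, 0.01, -0.004, 0.002, 0], [1, 0, 0, 0.01, 0, 0, 0], [1, 0, 0, 0.008, 0, 0, 0], [1, 0, 0, 0, 0, 0, 0]],
  ],
)

```text
clock: 2.1
position: [479.3, -378.6, 24.7]
ee_rot: [-0.22, 0.975, -0.004, 0.004]
contact_force: [-1.3, 0.1, 0.7]
gripper_width: 85.3
```

```bash
python3 -c "
from h import *
go([476.6,-376.5,20],115.5)"
```

```text
t 2.1 pos [ 479.3 -378.6   24.7] yawY 115.5 tilt 0.65 grip 85.3 F [-1.3  0.1  0.7] T [ 0.05  0.06 -0.  ] j [-0.4   0.57 -0.27  0.   -0.72 -0.72]
delta mm [1.6 3.1 4.7] rot rad [-0.0094  0.0063 -0.0005]
```

Emit:
drive_tool(
  moves=[
    [[1, 0.0015, 0.003, 0.004, -0.009, 0.006, 0], [1, 0, 0, 0, 0, 0, 0], [0, 0, 0, 0, 0, 0, 0], [0, 0, 0, 0, 0, 0, 0], [0, 0, 0, 0, 0, 0, 0], [0, 0, 0, 0, 0, 0, 0], [0, 0, 0, 0, 0, 0, 0]],
  ],
)

```text
clock: 2.8
position: [477.3, -376.8, 21.1]
ee_rot: [-0.221, 0.975, -0.001, 0.0]
contact_force: [0.0, -1.4, -1.0]
gripper_width: 21.3
```

```bash
python3 -c "
from h import *
go([476.6,-376.5,20],115.5)"
```

```text
t 2.8 pos [ 477.3 -376.8   21.1] yawY 115.5 tilt 0.08 grip 21.3 F [ 0.  -1.4 -1. ] T [-0.23 -0.01 -0.07] j [-0.4   0.57 -0.27  0.   -0.72 -0.72]
delta mm [0.6 0.5 1.1] rot rad [-0.0012  0.0006  0.0002]
```

Emit:
drive_tool(
  moves=[
    [[0, 0, 0, -0.01, 0, 0, 0], [0, 0, 0, -0.02, 0, 0, 0], [0, 0, 0, -0.025, 0, 0, 0], [0, 0, 0, -0.025, 0, 0, 0], [0, 0, 0, -0.02, 0, 0, 0], [0, 0, 0, -0.015, 0, 0, 0], [0, 0, 0, 0, 0, 0, 0], [0, 0, 0, 0, 0, 0, 0]],
  ],
)

```text
clock: 3.6
position: [470.9, -373.0, 136.3]
ee_rot: [-0.219, 0.976, 0.006, -0.006]
contact_force: [-0.3, -0.2, -4.2]
gripper_width: 21.3
```

```bash
python3 -c "
from h import *
go([572.4,-168.3,140],115.5)
im,D=arm.get_image('side'); cv2.imwrite('pics/s2.png',cv2.resize(im[130:330,300:520,::-1],None,fx=3,fy=3)); np.save('s2.npy',D)
P=cloud('side',D); 
im,D=arm.get_image('top');cv2.imwrite('pics/t2.png',cv2.resize(im[220:390,320:520,::-1],None,fx=3.5,fy=3.5))"
```

```text
t 3.6 pos [ 470.9 -373.   136.3] yawY 115.3 tilt 1.02 grip 21.3 F [-0.3 -0.2 -4.2] T [-0.09  0.16  0.02] j [-0.4   0.43 -0.17 -0.   -0.99 -0.72]
delta mm [-179.3  141.6   -3.1] rot rad [ 0.0153 -0.0092 -0.0028]
```

View pics/s2.png

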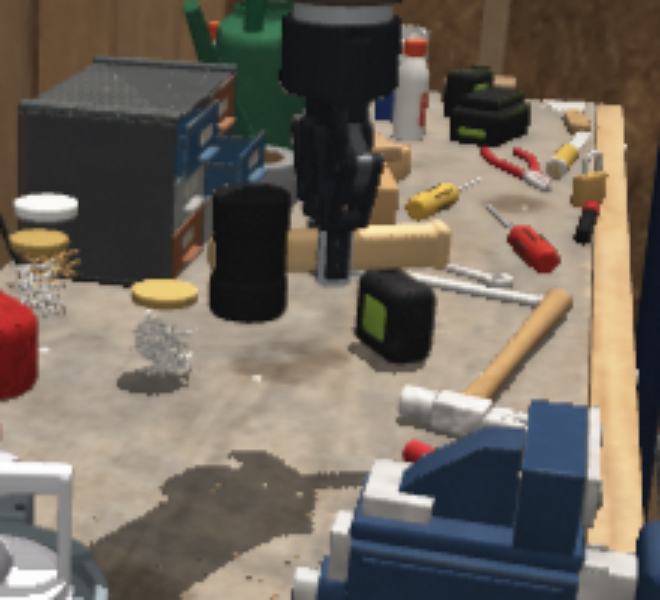

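View pics/t2.png

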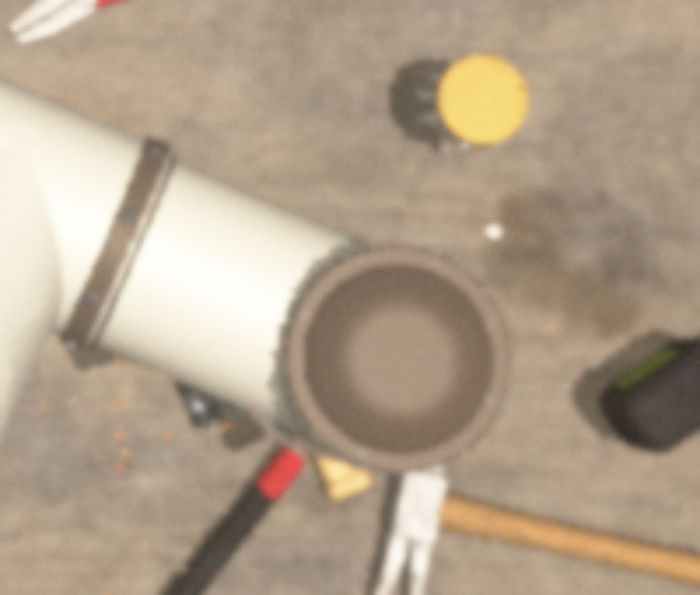

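Emit:
drive_tool(
  moves=[
    [[0, -0.01, 0.008, 0, 0.004, -0.002, -0.001], [0, -0.02, 0.016, 0, 0.004, -0.002, -0.001], [0, -0.025, 0.02, 0, 0.004, -0.002, 0], [0, -0.025, 0.02, 0, 0.003, -0.002, 0], [0, -0.025, 0.02, 0, 0, 0, 0], [0, -0.025, 0.02, 0, 0, 0, 0], [0, -0.02, 0.016, 0, 0, 0, 0], [0, -0.015, 0.011, 0, 0, 0, 0], [0, -0.005, 0.004, 0, 0, 0, 0], [0, 0, 0, 0, 0, 0, 0], [0, 0, 0, 0, 0, 0, 0]],
  ],
)

```text
clock: 4.8
position: [564.3, -164.1, 123.4]
ee_rot: [-0.22, 0.975, 0.005, -0.011]
contact_force: [0.5, -0.1, -3.0]
gripper_width: 21.0
```

```bash
python3 -c "
from h import *
go([572.7,-169,130],115.5)"
```

```text
t 4.8 pos [ 564.3 -164.1  123.4] yawY 115.4 tilt 1.37 grip 21.0 F [ 0.5 -0.1 -3. ] T [-0.1   0.12 -0.01] j [-0.01  0.43 -0.21 -0.01 -0.95 -1.11]
delta mm [-5.3 -7.9 -6.8] rot rad [ 0.0149 -0.0186 -0.0012]
```

Emit:
drive_tool(
  moves=[
    [[0, -0.0025, -0.004, -0.004, 0.007, -0.009, 0], [0, -0.0025, -0.004, -0.003, 0.007, -0.009, 0], [0, 0, 0, 0, 0, 0, 0], [0, 0, 0, 0, 0, 0, 0]],
  ],
)

```text
clock: 5.2
position: [571.6, -172.3, 130.7]
ee_rot: [-0.218, 0.976, -0.0, -0.0]
contact_force: [0.5, -0.5, -3.4]
gripper_width: 21.2
```

```bash
python3 -c "
from h import *
go([572.7,-169,130],115.5)
im,D=arm.get_image('side'); cv2.imwrite('pics/s3.png',cv2.resize(im[190:370,220:440,::-1],None,fx=3.3,fy=3.3)); np.save('s3.npy',D)
im,D=arm.get_image('top');cv2.imwrite('pics/t3.png',cv2.resize(im[180:330,190:390,::-1],None,fx=4,fy=4));np.save('t3.npy',D)"
```

```text
t 5.2 pos [ 571.6 -172.3  130.7] yawY 115.2 tilt 0.0 grip 21.2 F [ 0.5 -0.5 -3.4] T [-0.08  0.21 -0.  ] j [-0.02  0.43 -0.2   0.   -0.95 -1.11]
delta mm [-2.4  2.6  0.7] rot rad [-0.0001 -0.0001 -0.0054]
```

View pics/s3.png

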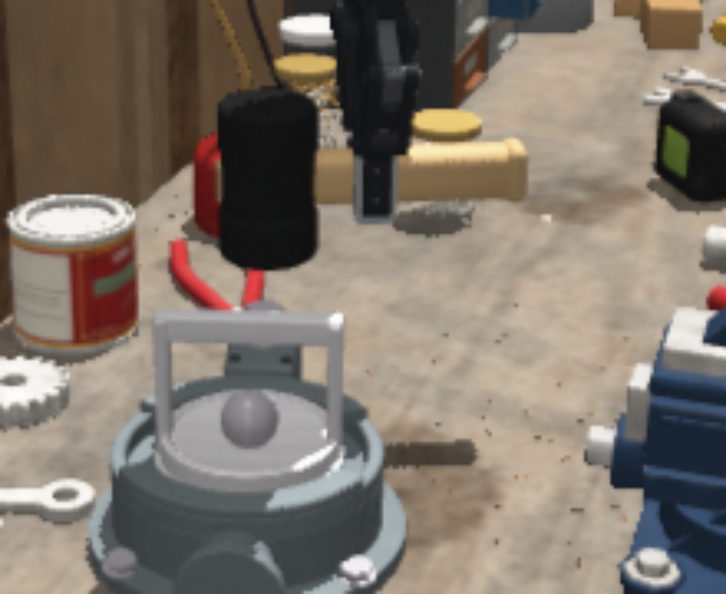

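View pics/t3.png

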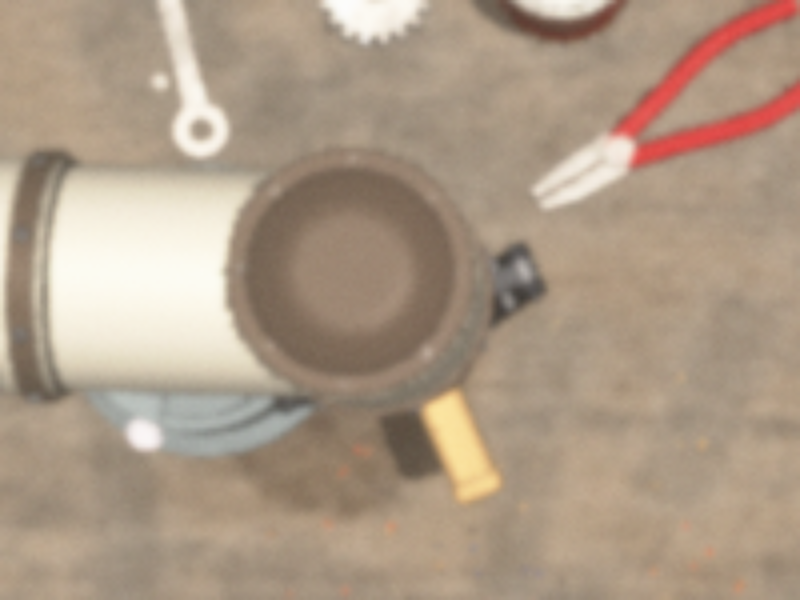

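The side view shows the head, at about (267,180), hanging above the cap, which is hidden behind the bridge at (265,305). I'll verify the head's position using depth.

```bash
python3 -c "
from h import *
from scipy.optimize import least_squares
P=cloud('side',np.load('s3.npy'));v,u=np.mgrid[0:480,0:640]
m=(u>288)&(u<315)&(v>222)&(v<266)
q=P[m];q=q[~np.isnan(q[:,0])]; q=q[(abs(q[:,0]-620)<50)&(abs(q[:,1]+145)<50)]
f=lambda c:np.hypot(q[:,0]-c[0],q[:,1]-c[1])-26
r=least_squares(f,[621,-148],loss='soft_l1');print(len(q),r.x,np.abs(r.fun).mean(),q[:,2].min(),q[:,2].max())
q=P[215:275,280:320].reshape(-1,3); q=q[(np.hypot(q[:,0]-621,q[:,1]+148)<35)]; print(q[:,2].min(),q[:,2].max())
"
```

```text
1114 [ 621.14268519 -151.03074279] 1.2842388623269092 116.82924191475513 193.32136442467367
108.77023218866924 193.99438186725962
```

Emit:
drive_tool(
  moves=[
    [[0, -0.0024, 0.003, 0.002, 0, 0, -0.005], [0, 0, 0, 0.008, 0, 0, 0], [0, 0, 0, 0.008, 0, 0, 0], [0, 0, 0, 0, 0, 0, 0]],
  ],
)

```text
clock: 5.7
position: [572.1, -167.9, 110.8]
ee_rot: [-0.221, 0.975, 0.0, -0.0]
contact_force: [-0.2, 1.1, -3.7]
gripper_width: 21.5
```

```bash
python3 -c "
from h import *
go([572.7,-168.5,90],115.5)"
```

```text
t 5.7 pos [ 572.1 -167.9  110.8] yawY 115.5 tilt 0.06 grip 21.5 F [-0.2  1.1 -3.7] T [-0.12  0.21 -0.03] j [-0.01  0.45 -0.22 -0.   -0.9  -1.11]
delta mm [-0.4 -0.8 20.8] rot rad [ 0.0008 -0.0008  0.0001]
```

Emit:
drive_tool(
  moves=[
    [[0, 0, 0, 0.012, 0, 0, 0], [0, 0, 0, 0.01, 0, 0, 0], [0, 0, 0, 0, 0, 0, 0]],
  ],
)

```text
clock: 6.0
position: [573.9, -168.5, 89.8]
ee_rot: [-0.222, 0.975, -0.001, 0.001]
contact_force: [0.4, 0.1, -3.4]
gripper_width: 21.4
```

```bash
python3 -c "
from h import *
go([572.7,-168.5,90],115.5)"
```

```text
t 6.0 pos [ 573.9 -168.5   89.8] yawY 115.6 tilt 0.21 grip 21.4 F [ 0.4  0.1 -3.4] T [-0.08  0.07 -0.01] j [-0.01  0.47 -0.24  0.   -0.85 -1.11]
delta mm [ 1.   0.5 -0.2] rot rad [-0.0029  0.0023  0.002 ]
```

```bash
python3 -c "
from h import *
im,D=arm.get_image('side'); cv2.imwrite('pics/s4.png',cv2.resize(im[210:370,230:390,::-1],None,fx=3.7,fy=3.7)); np.save('s4.npy',D)
P=cloud('side',D)
for u,v in [(295,292),(296,286),(296,280),(302,275)]: print(u,v,P[v,u].round(1))
q=P[200:300,270:330].reshape(-1,3); q=q[(np.hypot(q[:,0]-621,q[:,1]+146)<30)]; print(q[:,2].max(), np.sort(q[:,2])[:40])
"
```

```text
295 292 [593.7 -48.1 110.2]
296 286 [592.2 -48.5 120.5]
296 280 [ 619.3 -121.3   95. ]
302 275 [ 610.3 -126.2  103.5]
233.45862031338103 [39.48630381 41.2582011  41.82124817 45.32239515 47.1217742  52.83297594
 55.67663062 56.11728366 57.01597187 57.5524368  57.56111612 57.64416946
 57.75450764 57.75740667 57.83041158 57.88737016 57.92623288 58.002796
 58.04346625 58.10505671 58.11950091 58.13419653 58.28163114 58.38486128
 58.47771486 58.48546935 58.48877584 58.51396818 58.5526089  58.57959109
 58.57994284 58.58297803 58.58535451 58.65001953 58.65636229 58.65887811
 58.72958146 58.73792465 58.76279308 58.76489106]
```

View pics/s4.png

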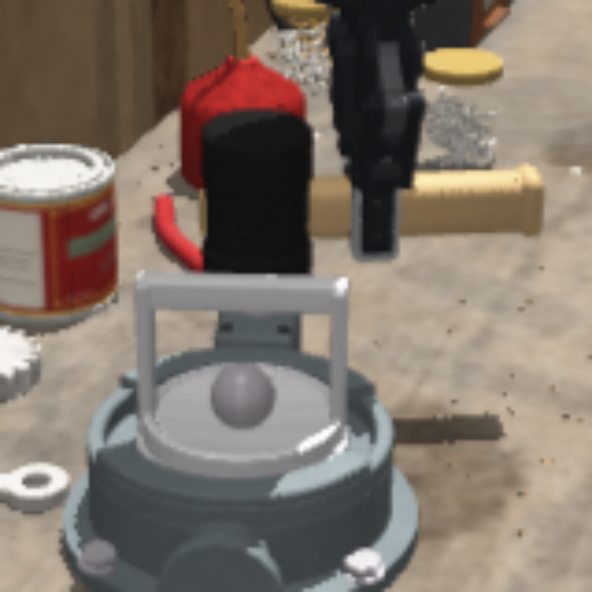

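Emit:
drive_tool(
  moves=[
    [[0, 0, 0, 0.002, 0, 0, 0], [0, 0, 0, 0.002, 0, 0, 0]],
  ],
)

```text
clock: 6.25
position: [573.8, -168.9, 89.2]
ee_rot: [-0.223, 0.975, -0.002, 0.001]
contact_force: [-6.2, 3.7, 12.0]
gripper_width: 21.1
```

```bash
python3 -c "
from h import *
go([572.7,-168.5,90],115.5)"
```

```text
t 6.25 pos [ 573.8 -168.9   89.2] yawY 115.7 tilt 0.26 grip 21.1 F [-6.2  3.7 12. ] T [1.21 1.48 0.29] j [-0.01  0.47 -0.25  0.   -0.85 -1.11]
delta mm [ 0.8  0.9 -0.8] rot rad [-0.0041  0.0019  0.0042]
```

Emit:
drive_tool(
  moves=[
    [[0, 0, 0, 0.003, 0, 0, 0], [0, 0, 0, 0.003, 0, 0, 0], [0, 0, 0, 0.001, 0, 0, 0]],
  ],
)

```text
clock: 6.55
position: [573.9, -168.9, 89.5]
ee_rot: [-0.225, 0.974, -0.003, 0.003]
contact_force: [-0.9, 0.7, -1.5]
gripper_width: 21.1
```

```bash
python3 -c "
from h import *
go([572.7,-168.5,90],115.5)"
```

```text
t 6.55 pos [ 573.9 -168.9   89.5] yawY 116.0 tilt 0.47 grip 21.1 F [-0.9  0.7 -1.5] T [0.21 0.28 0.08] j [-0.01  0.47 -0.25  0.01 -0.85 -1.11]
delta mm [ 1.   0.9 -0.5] rot rad [-0.0068  0.0045  0.008 ]
```

Emit:
drive_tool(
  moves=[
    [[0, 0, 0, -0.01, 0.003, -0.002, -0.004], [0, 0, 0, -0.018, 0.003, -0.002, -0.004], [0, 0, 0, -0.018, 0, 0, 0], [0, 0.01, -0.008, 0, 0, 0, 0], [0, 0.02, -0.016, 0, 0, 0, 0], [0, 0.025, -0.02, 0, 0, 0, 0], [0, 0.025, -0.02, 0, 0, 0, 0], [0, 0.025, -0.02, 0, 0, 0, 0], [0, 0.025, -0.02, 0, 0, 0, 0], [0, 0.02, -0.016, 0, 0, 0, 0], [0, 0.015, -0.012, 0, 0, 0, 0], [0, 0, 0, 0, 0, 0, 0], [0, 0, 0, 0, 0, 0, 0]],
  ],
)

```text
clock: 7.85
position: [471.1, -368.0, 123.3]
ee_rot: [-0.227, 0.974, 0.001, -0.003]
contact_force: [0.1, 0.3, -3.7]
gripper_width: 21.5
```

```bash
python3 -c "
from h import *
go([477.3,-376.8,40],115.5)
im,D=arm.get_image('side'); cv2.imwrite('pics/s5.png',im[:,:,::-1]); np.save('s5.npy',D)
im,D=arm.get_image('top'); cv2.imwrite('pics/t5.png',im[:,:,::-1]);np.save('t5.npy',D)
for n,D in(('top',D),('side',np.load('s5.npy'))):
    P=cloud(n,D).reshape(-1,3); P=P[~np.isnan(P[:,0])]
    def sel(c,r,z0,z1): 
        m=(np.hypot(P[:,0]-c[0],P[:,1]-c[1])<r)&(P[:,2]>z0)&(P[:,2]<z1); return P[m]
    for nm,a in(('cap',((621.5,-145),9,55,90)),('bridge',((596,-54),65,112,128)),('ball',((596,-54),14,60,90))):
        q=sel(*a); print(n,nm,len(q),q.mean(0) if len(q) else 0,np.median(q[:,2]) if len(q) else 0, cv2.minAreaRect(q[:,:2].astype(np.float32)) if len(q)>3 else 0)
"
```

```text
t 7.85 pos [ 471.1 -368.   123.3] yawY 116.2 tilt 0.39 grip 21.5 F [ 0.1  0.3 -3.7] T [-0.03  0.15  0.01] j [-0.39  0.44 -0.2   0.   -0.94 -0.72]
delta mm [ -2.1 -11.   83.3] rot rad [ 0.0043 -0.0054  0.0123]
top cap 21 [ 625.24363477 -141.56884126   69.65034395] 68.95592136527921 ((625.7628173828125, -141.4971923828125), (6.485498428344727, 15.738357543945312), 35.838157653808594)
top bridge 314 [595.41306081 -53.70681565 120.92530844] 121.42603498061385 ((595.8756103515625, -53.11366271972656), (88.67558288574219, 13.457780838012695), 15.46202278137207)
top ball 73 [596.55082995 -60.18872136  74.15444788] 74.90913831458556 ((596.6854248046875, -60.69784927368164), (24.11126708984375, 12.260383605957031), 11.58936882019043)
side cap 8 [ 619.90740388 -139.18357141   59.04332651] 58.83758678806555 ((619.224365234375, -138.99072265625), (12.533095359802246, 3.2486839294433594), 32.404258728027344)
side bridge 429 [594.615507   -49.91858319 117.56142042] 118.27463862046153 ((595.4227294921875, -52.09797668457031), (87.61074829101562, 14.351892471313477), 15.598316192626953)
side ball 183 [593.39576168 -47.28533268  71.14801274] 72.08975933106979 ((593.6322631835938, -49.99386215209961), (26.214981079101562, 18.395570755004883), 40.481658935546875)
```

View pics/s5.png

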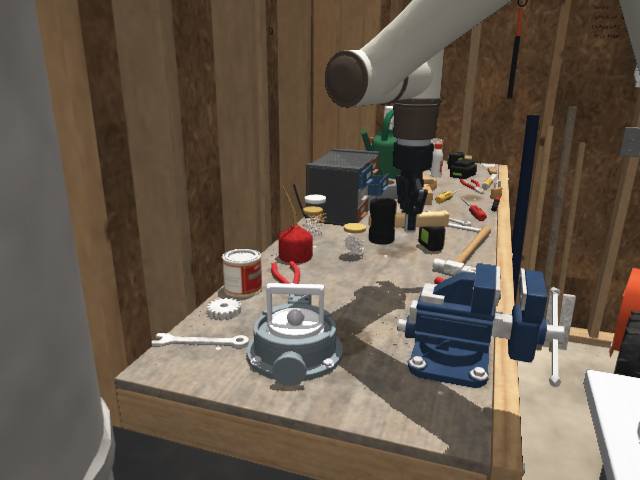

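View pics/t5.png

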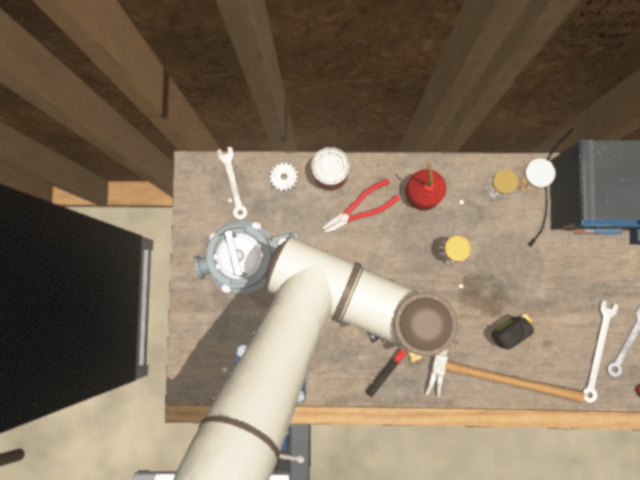

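Depth puts the cap at 69.0 mm (it was 81.3), so the plunger is home. The ball and bridge haven't moved. Next I'll set the mallet back where it stood.

Emit:
drive_tool(
  moves=[
    [[0, -0.001, -0.005, 0.015, 0.002, -0.003, 0.006], [0, -0.001, -0.004, 0.02, 0.002, -0.002, 0.006], [0, 0, 0, 0.02, 0, 0, 0], [0, 0, 0, 0.015, 0, 0, 0], [0, 0, 0, 0.006, 0, 0, 0], [0, 0, 0, 0, 0, 0, 0], [0, 0, 0, 0, 0, 0, 0]],
  ],
)

```text
clock: 8.65
position: [482.3, -370.6, 46.4]
ee_rot: [-0.226, 0.974, -0.001, 0.002]
contact_force: [0.0, -0.1, -3.0]
gripper_width: 21.1
```

```bash
python3 -c "
from h import *
go([477.3,-376.8,22],115.5)"
```

```text
t 8.65 pos [ 482.3 -370.6   46.4] yawY 116.1 tilt 0.26 grip 21.1 F [ 0.  -0.1 -3. ] T [-0.06  0.16  0.01] j [-0.39  0.54 -0.26  0.   -0.77 -0.73]
delta mm [ 7.3 -3.3 24.4] rot rad [-0.0036  0.0026  0.0111]
```

Emit:
drive_tool(
  moves=[
    [[0, 0.003, -0.001, 0.01, -0.003, 0.002, 0.005], [0, 0, 0, 0.008, 0, 0, 0], [0, 0, 0, 0.004, 0, 0, 0], [0, 0, 0, 0, 0, 0, 0]],
  ],
)

```text
clock: 9.05
position: [481.5, -373.4, 24.9]
ee_rot: [-0.224, 0.975, -0.002, 0.002]
contact_force: [-1.2, -0.6, -3.4]
gripper_width: 21.1
```

```bash
python3 -c "
from h import *
go([477.3,-376.8,22],115.5)"
```

```text
t 9.05 pos [ 481.5 -373.4   24.9] yawY 115.9 tilt 0.3 grip 21.1 F [-1.2 -0.6 -3.4] T [-0.04  0.2  -0.01] j [-0.39  0.57 -0.27  0.   -0.73 -0.73]
delta mm [ 5.3 -1.2  2.9] rot rad [-0.004   0.0033  0.0065]
```

Emit:
drive_tool(
  moves=[
    [[0, 0, 0, 0.0025, 0, 0, 0], [0, 0, 0, 0.0015, 0, 0, 0], [0, 0, 0, 0, 0, 0, 0]],
  ],
)

```text
clock: 9.35
position: [481.8, -373.8, 20.9]
ee_rot: [-0.224, 0.975, -0.002, 0.002]
contact_force: [-0.5, -1.1, -4.1]
gripper_width: 21.5
```

```bash
python3 -c "
from h import *
go([477.3,-376.8,22],115.5)"
```

```text
t 9.35 pos [ 481.8 -373.8   20.9] yawY 115.9 tilt 0.34 grip 21.5 F [-0.5 -1.1 -4.1] T [-0.05  0.19  0.02] j [-0.39  0.58 -0.27  0.   -0.72 -0.73]
delta mm [ 5.4 -0.8 -1.1] rot rad [-0.0047  0.0037  0.0063]
```

Emit:
drive_tool(
  moves=[
    [[0, 0, 0, 0.001, 0, 0, 0], [0, 0, 0, 0.001, 0, 0, 0], [0, 0, 0, 0, 0, 0, 0]],
  ],
)

```text
clock: 9.65
position: [482.1, -374.0, 21.0]
ee_rot: [-0.224, 0.975, -0.002, 0.003]
contact_force: [1.1, -1.5, -3.0]
gripper_width: 21.2
```

```bash
python3 -c "
from h import *
go([477.3,-376.8,22],115.5)"
```

```text
t 9.65 pos [ 482.1 -374.    21. ] yawY 115.9 tilt 0.42 grip 21.2 F [ 1.1 -1.5 -3. ] T [-0.02  0.14 -0.04] j [-0.39  0.58 -0.27  0.   -0.72 -0.73]
delta mm [ 5.5 -0.5 -1.1] rot rad [-0.0059  0.0042  0.0072]
```

Emit:
drive_tool(
  moves=[
    [[1, 0, 0, 0, 0, 0, 0], [1, 0, 0, 0, 0, 0, 0], [1, 0, 0, 0, 0, 0, 0], [1, 0, 0, 0, 0, 0, 0], [1, 0, 0, 0, 0, 0, 0], [1, 0, 0, -0.01, 0, 0, 0], [1, 0, 0, -0.02, 0, 0, 0], [1, 0, 0, -0.03, 0, 0, 0], [1, 0, 0, -0.04, 0, 0, 0], [1, 0, 0, -0.04, 0, 0, 0], [1, 0, 0, -0.02, 0, 0, 0], [1, 0, 0, 0, 0, 0, 0]],
  ],
)

```text
clock: 10.85
position: [482.8, -374.8, 192.4]
ee_rot: [-0.225, 0.974, -0.006, 0.006]
contact_force: [0.4, 0.2, 0.9]
gripper_width: 85.4
```

```bash
python3 -c "
from h import *
go([595.5,-53,180],105.5)
im,D=arm.get_image('side'); cv2.imwrite('pics/s6.png',cv2.resize(im[130:330,300:520,::-1],None,fx=3,fy=3))"
```

```text
t 10.85 pos [ 482.8 -374.8  192.4] yawY 116.0 tilt 0.94 grip 85.4 F [0.4 0.2 0.9] T [ 0.05 -0.03  0.05] j [-0.39  0.38 -0.1   0.   -1.07 -0.73]
delta mm [-242.1  240.1   11.1] rot rad [-0.0133  0.0098  0.1826]
```

View pics/s6.png

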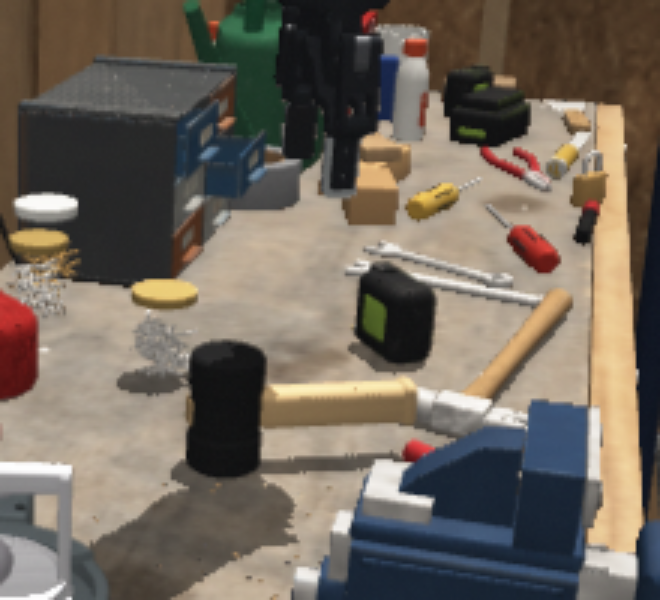

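The mallet stands upright and free, with its head at (225,405) in the crop. I'll move over to the seat.

Emit:
drive_tool(
  moves=[
    [[1, -0.01, 0.01, 0, -0.004, 0.003, 0], [1, -0.02, 0.02, 0, -0.004, 0.003, 0], [1, -0.03, 0.03, 0, -0.004, 0.003, 0], [1, -0.03, 0.03, 0, 0, 0, 0], [1, -0.03, 0.03, 0, 0, 0, 0], [1, -0.03, 0.03, 0, 0, 0, 0], [1, -0.03, 0.03, 0, 0, 0, 0], [1, -0.025, 0.025, 0, 0, 0, 0], [1, -0.02, 0.02, 0, 0, 0, 0.05], [1, -0.01, 0.01, 0, 0, 0, 0.08], [1, 0, 0, 0, 0, 0, 0.05], [1, 0, 0, 0, 0, 0, 0], [1, 0, 0, 0, 0, 0, 0]],
  ],
)

```text
clock: 12.2
position: [584.7, -37.5, 167.3]
ee_rot: [-0.134, 0.991, 0.005, -0.022]
contact_force: [0.2, 0.1, 0.1]
gripper_width: 85.5
```

```bash
python3 -c "
from h import *
go([595.5,-53,150],105.5)"
```

```text
t 12.2 pos [584.7 -37.5 167.3] yawY 105.3 tilt 2.58 grip 85.5 F [0.2 0.1 0.1] T [-0.05 -0.07 -0.02] j [ 0.21  0.39 -0.14 -0.01 -1.08 -1.5 ]
delta mm [ -7.  -18.1  16.8] rot rad [ 0.0149 -0.0424 -0.0024]
```

Emit:
drive_tool(
  moves=[
    [[1, -0.003, -0.009, 0, 0.007, -0.021, 0], [1, -0.003, -0.009, 0, 0.007, -0.021, -0.002], [1, 0, 0, 0, 0, 0, 0], [1, 0, 0, 0, 0, 0, 0]],
  ],
)

```text
clock: 12.6
position: [594.9, -56.0, 165.6]
ee_rot: [-0.134, 0.991, 0.0, 0.0]
contact_force: [0.6, -0.8, 0.5]
gripper_width: 85.4
```

```bash
python3 -c "
from h import *
from scipy.optimize import least_squares
go([595.5,-53,150],105.5)
for n in('top','side'):
    P=np.load(n+'P.npy').reshape(-1,3); P=P[~np.isnan(P[:,0])]
    d=np.hypot(P[:,0]-595.5,P[:,1]+53)
    q=P[(d<80)&(P[:,2]>15)&(P[:,2]<48)&(d>60)]; a=np.degrees(np.arctan2(q[:,1]+53,q[:,0]-595.5)); q=q[(a>-45)&(a<75)|(a<-100)|(a>130)]
    r=least_squares(lambda c:np.hypot(q[:,0]-c[0],q[:,1]-c[1])-66,[595,-53],loss='soft_l1',f_scale=1.);print(n,'outer',len(q),r.x.round(1),np.median(abs(r.fun)))
    b=P[(d<11)&(P[:,2]>56)&(P[:,2]<85)]
    r=least_squares(lambda c:np.linalg.norm(b-c,axis=1)-14,[595,-53,65],loss='soft_l1',f_scale=1.);print(n,'ball',len(b),r.x.round(1),np.median(abs(r.fun)))
"
```

```text
t 12.6 pos [594.9 -56.  165.6] yawY 105.5 tilt 0.02 grip 85.4 F [ 0.6 -0.8  0.5] T [ 0.01  0.01 -0.04] j [ 0.18  0.39 -0.16  0.   -1.02 -1.48]
delta mm [-1.4  2.7 15.6] rot rad [-0.0001  0.0004 -0.0008]
top outer 240 [595.4 -52.2] 3.605762879754664
top ball 41 [594.7 -49.5  68.6] 1.0926088546689368
side outer 849 [596.5 -53.1] 0.5641525994639238
side ball 99 [596.  -54.9  64.6] 0.5530325210788227
```

Emit:
drive_tool(
  moves=[
    [[1, -0.0015, 0.003, 0.01, 0, 0, 0], [1, 0, 0, 0.015, 0, 0, 0], [1, 0, 0, 0.015, 0, 0, 0], [1, 0, 0, 0.015, 0, 0, 0], [1, 0, 0, 0.005, 0, 0, 0], [1, 0, 0, 0, 0, 0, 0], [1, 0, 0, 0, 0, 0, 0]],
  ],
)

```text
clock: 13.3
position: [595.7, -52.5, 102.1]
ee_rot: [-0.134, 0.991, 0.0, 0.001]
contact_force: [-0.3, 0.3, 0.4]
gripper_width: 85.4
```

```bash
python3 -c "
from h import *
go([595.7,-53,97],105.5)"
```

```text
t 13.3 pos [595.7 -52.5 102.1] yawY 105.4 tilt 0.1 grip 85.4 F [-0.3  0.3  0.4] T [-0.04  0.02  0.04] j [ 0.18  0.46 -0.23 -0.   -0.88 -1.48]
delta mm [ 0.2 -0.5  5.1] rot rad [ 0.0003  0.0018 -0.0022]
```

Emit:
drive_tool(
  moves=[
    [[1, 0, -0.0005, 0.005, 0, 0.002, -0.002], [0.6, 0, 0, 0, 0, 0, 0], [0.35, 0, 0, 0, 0, 0, 0], [0.25, 0, 0, 0, 0, 0, 0], [0.22, 0, 0, 0, 0, 0, 0], [0.22, 0, 0, 0, 0, 0, 0], [0.2, 0, 0, 0, 0, 0, 0]],
  ],
)

```text
clock: 14.0
position: [597.4, -52.8, 99.3]
ee_rot: [-0.135, 0.991, 0.0, 0.002]
contact_force: [-0.3, 0.2, 0.2]
gripper_width: 16.8
```

```bash
python3 -c "
from h import *
go([595.7,-53,97],105.5)
im,D=arm.get_image('side'); cv2.imwrite('pics/s7.png',cv2.resize(im[240:380,230:370,::-1],None,fx=4.2,fy=4.2));P=cloud('side',D).reshape(-1,3)"
```

```text
t 14.0 pos [597.4 -52.8  99.3] yawY 105.5 tilt 0.27 grip 16.8 F [-0.3  0.2  0.2] T [0.02 0.02 0.02] j [ 0.18  0.46 -0.23  0.   -0.87 -1.48]
delta mm [1.7 0.3 2.3] rot rad [-0.0005  0.0047  0.0003]
```

View pics/s7.png

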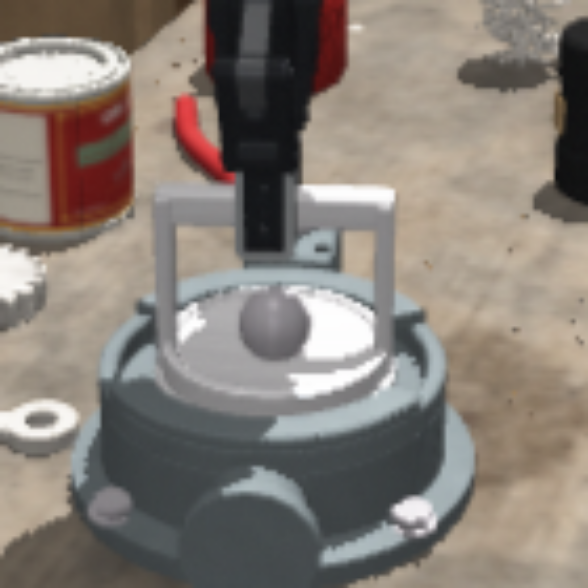

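Emit:
drive_tool(
  moves=[
    [[0.2, 0.0015, 0, 0.002, 0, 0.005, 0], [0.2, 0, 0, 0, 0, 0, 0]],
  ],
)

```text
clock: 14.25
position: [595.9, -53.2, 97.2]
ee_rot: [-0.135, 0.991, -0.0, -0.0]
contact_force: [1.0, -0.4, -1.6]
gripper_width: 17.0
```

```bash
python3 -c "
from h import *
go([595.7,-53,97],105.5)"
```

```text
t 14.25 pos [595.9 -53.2  97.2] yawY 105.5 tilt 0.04 grip 17.0 F [ 1.  -0.4 -1.6] T [ 0.01 -0.03 -0.01] j [ 0.18  0.46 -0.23  0.   -0.87 -1.48]
delta mm [0.1 0.2 0.2] rot rad [-0.0004 -0.0006  0.0003]
```

Emit:
drive_tool(
  moves=[
    [[0.18, 0, 0, 0, 0, 0, 0], [0.16, 0, 0, 0, 0, 0, 0], [0.15, 0, 0, 0, 0, 0, 0], [0.14, 0, 0, 0, 0, 0, 0], [0.12, 0, 0, 0, 0, 0, 0], [0.08, 0, 0, 0, 0, 0, 0], [0, 0, 0, 0, 0, 0, 0], [0, 0, 0, 0, 0, 0, 0]],
  ],
)

```text
clock: 15.05
position: [595.9, -53.5, 97.3]
ee_rot: [-0.135, 0.991, -0.0, -0.0]
contact_force: [-0.9, -0.6, 0.2]
gripper_width: 10.8
```

```bash
cat > look.py <<'E'
import sys
from h import *
go([595.7,-53,97],float(sys.argv[2]))
im,D=arm.get_image('side'); cv2.imwrite('pics/%s.png'%sys.argv[1],cv2.resize(im[200:380,220:400,::-1],None,fx=3.2,fy=3.2,interpolation=cv2.INTER_CUBIC)); np.save(sys.argv[1]+'.npy',D)
E
python3 look.py s8 105.5
```

```text
t 15.05 pos [595.9 -53.5  97.3] yawY 105.5 tilt 0.06 grip 10.8 F [-0.9 -0.6  0.2] T [-0.12  0.05  0.03] j [ 0.18  0.46 -0.23  0.   -0.87 -1.48]
delta mm [0.1 0.5 0.3] rot rad [-0.0008 -0.0007  0.0003]
```

View pics/s8.png

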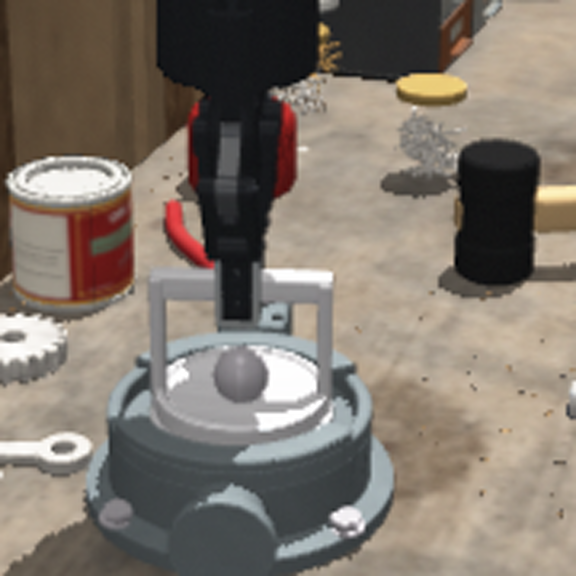

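Emit:
drive_tool(
  moves=[
    [[0, 0, 0, 0, 0, 0, -0.01], [0, 0, 0, 0, 0, 0, -0.02], [0, 0, 0, 0, 0, 0, -0.03], [0, 0, 0, 0, 0, 0, -0.03], [0, 0, 0, 0, 0, 0, -0.03], [0, 0, 0, 0, 0, 0, -0.02], [0, 0, 0, 0, 0, 0, -0.01]],
  ],
)

```text
clock: 15.8
position: [596.0, -53.1, 97.3]
ee_rot: [-0.214, 0.977, -0.0, -0.0]
contact_force: [-0.5, -0.7, 0.3]
gripper_width: 10.8
```

```bash
python3 look.py s9 195.5
```

```text
t 15.8 pos [596.  -53.1  97.3] yawY 114.7 tilt 0.03 grip 10.8 F [-0.5 -0.7  0.3] T [-0.04  0.02 -0.05] j [ 0.18  0.46 -0.23  0.   -0.87 -1.32]
delta mm [0.2 0.2 0.3] rot rad [ 1.0000e-04 -5.0000e-04 -1.4103e+00]
```

View pics/s9.png

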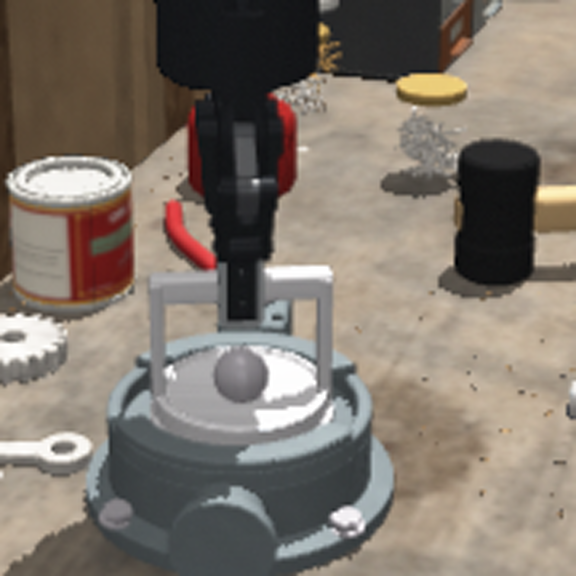

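Emit:
drive_tool(
  moves=[
    [[0, 0, 0, 0, 0, 0, -0.01], [0, 0, 0, 0, 0, 0, -0.02], [0, 0, 0, 0, 0, 0, -0.03], [0, 0, 0, 0, 0, 0, -0.035], [0, 0, 0, 0, 0, 0, -0.04], [0, 0, 0, 0, 0, 0, -0.04], [0, 0, 0, 0, 0, 0, -0.04], [0, 0, 0, 0, 0, 0, -0.04], [0, 0, 0, 0, 0, 0, -0.04], [0, 0, 0, 0, 0, 0, -0.04], [0, 0, 0, 0, 0, 0, -0.04], [0, 0, 0, 0, 0, 0, -0.04], [0, 0, 0, 0, 0, 0, -0.04], [0, 0, 0, 0, 0, 0, -0.04], [0, 0, 0, 0, 0, 0, -0.04], [0, 0, 0, 0, 0, 0, -0.035], [0, 0, 0, 0, 0, 0, -0.03], [0, 0, 0, 0, 0, 0, -0.02], [0, 0, 0, 0, 0, 0, -0.01], [0, 0, 0, 0, 0, 0, 0]],
  ],
)

```text
clock: 17.85
position: [596.0, -52.9, 97.3]
ee_rot: [-0.524, 0.852, 0.0, -0.0]
contact_force: [0.3, -0.7, -0.3]
gripper_width: 10.7
```

```bash
python3 look.py s10 195.5
```

```text
t 17.85 pos [596.  -52.9  97.3] yawY 153.1 tilt 0.01 grip 10.7 F [ 0.3 -0.7 -0.3] T [-0.03  0.06  0.01] j [ 0.18  0.46 -0.23  0.   -0.87 -0.65]
delta mm [0.3 0.2 0.3] rot rad [ 2.000e-04 -1.000e-04 -7.394e-01]
```

View pics/s10.png

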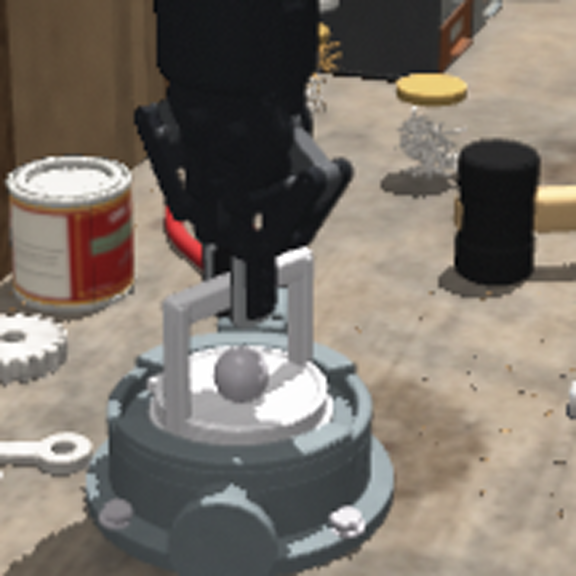

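The seat is turning with the hand: the bar now runs from (175,300) to (310,255) and the ball is central at (240,375). I'll finish the turn.

Emit:
drive_tool(
  moves=[
    [[0, 0, 0, 0, 0, 0, -0.01], [0, 0, 0, 0, 0, 0, -0.025], [0, 0, 0, 0, 0, 0, -0.04], [0, 0, 0, 0, 0, 0, -0.045], [0, 0, 0, 0, 0, 0, -0.045], [0, 0, 0, 0, 0, 0, -0.045], [0, 0, 0, 0, 0, 0, -0.045], [0, 0, 0, 0, 0, 0, -0.045], [0, 0, 0, 0, 0, 0, -0.045], [0, 0, 0, 0, 0, 0, -0.045], [0, 0, 0, 0, 0, 0, -0.045], [0, 0, 0, 0, 0, 0, -0.045], [0, 0, 0, 0, 0, 0, -0.045], [0, 0, 0, 0, 0, 0, -0.045], [0, 0, 0, 0, 0, 0, -0.045], [0, 0, 0, 0, 0, 0, -0.045], [0, 0, 0, 0, 0, 0, -0.035], [0, 0, 0, 0, 0, 0, -0.02], [0, 0, 0, 0, 0, 0, -0.01], [0, 0, 0, 0, 0, 0, 0]],
  ],
)

```text
clock: 19.9
position: [595.9, -52.9, 97.2]
ee_rot: [0.806, -0.592, -0.0, 0.0]
contact_force: [0.0, -0.1, 0.4]
gripper_width: 10.7
```

```bash
python3 look.py s11 195.5
```

```text
t 19.9 pos [595.9 -52.9  97.2] yawY -162.6 tilt 0.01 grip 10.7 F [ 0.  -0.1  0.4] T [-0.    0.03  0.01] j [ 0.18  0.46 -0.23 -0.   -0.87  0.12]
delta mm [0.1 0.2 0.2] rot rad [0.0001 0.0002 0.0333]
```

View pics/s11.png

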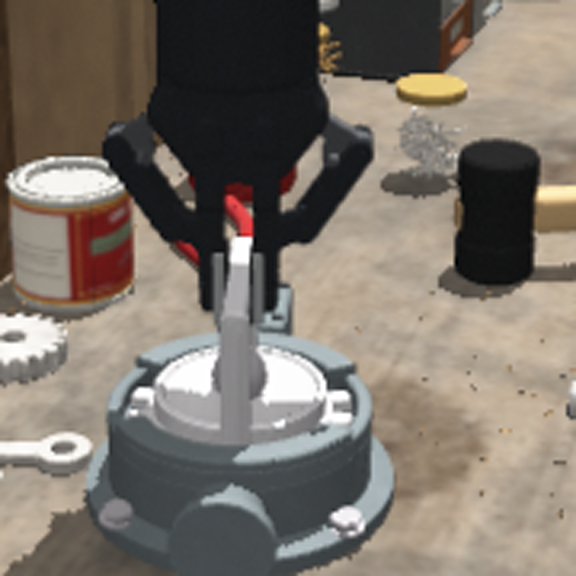

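The seat has turned 92°. Both ears, at about (140,403) and (340,405), lie in the openings and the ball is central at (240,375). I'll trim slightly and lift gently.

Emit:
drive_tool(
  moves=[
    [[0, 0, 0, 0, 0, 0, 0.015], [0, 0, 0, 0, 0, 0, 0.01], [0, 0, 0, 0, 0, 0, 0], [0, 0, 0, -0.001, 0, 0, 0], [0, 0, 0, -0.002, 0, 0, 0], [0, 0, 0, -0.002, 0, 0, 0], [0, 0, 0, -0.002, 0, 0, 0], [0, 0, 0, -0.002, 0, 0, 0], [0, 0, 0, -0.001, 0, 0, 0]],
  ],
)

```text
clock: 20.85
position: [594.2, -52.9, 105.3]
ee_rot: [0.797, -0.604, -0.002, 0.001]
contact_force: [0.2, 0.0, -4.0]
gripper_width: 11.0
```

```bash
python3 look.py s12 195.5
```

```text
t 20.85 pos [594.2 -52.9 105.3] yawY -164.2 tilt 0.29 grip 11.0 F [ 0.2  0.  -4. ] T [-0.08 -0.2  -0.04] j [ 0.18  0.45 -0.22 -0.   -0.9   0.09]
delta mm [ 0.5 -1.5  8.3] rot rad [0.0047 0.0018 0.0045]
```

View pics/s12.png

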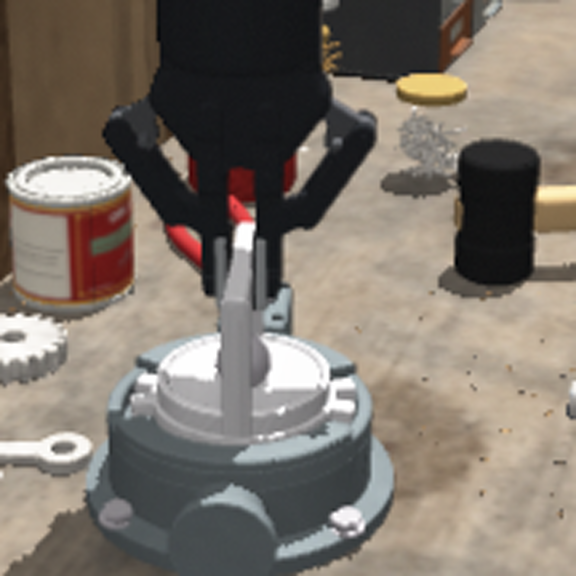

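Emit:
drive_tool(
  moves=[
    [[0, 0, -0.001, -0.001, 0.002, 0.001, 0.002], [0, 0, -0.0005, -0.001, 0.002, 0.001, 0.002], [0, 0, 0, 0, 0, 0, 0], [0, 0, 0, 0, 0, 0, 0]],
  ],
)

```text
clock: 21.3
position: [595.2, -52.3, 107.5]
ee_rot: [0.796, -0.605, -0.0, 0.0]
contact_force: [0.1, -0.2, -3.1]
gripper_width: 11.2
```

```bash
python3 look.py s13 195.5; python3 - <<'E'
import cv2; from h import *
im,D=arm.get_image('side'); cv2.imwrite('pics/s13b.png',cv2.resize(im[250:350,245:345,::-1],None,fx=6,fy=6,interpolation=cv2.INTER_CUBIC)); np.save('s13b.npy',D)
E
```

```text
t 21.3 pos [595.2 -52.3 107.5] yawY -164.5 tilt 0.07 grip 11.2 F [ 0.1 -0.2 -3.1] T [0.02 0.04 0.06] j [ 0.18  0.45 -0.22 -0.   -0.9   0.09]
delta mm [ 0.8 -0.3 10.5] rot rad [ 0.0013  0.0002 -0.    ]
```

View pics/s13b.png

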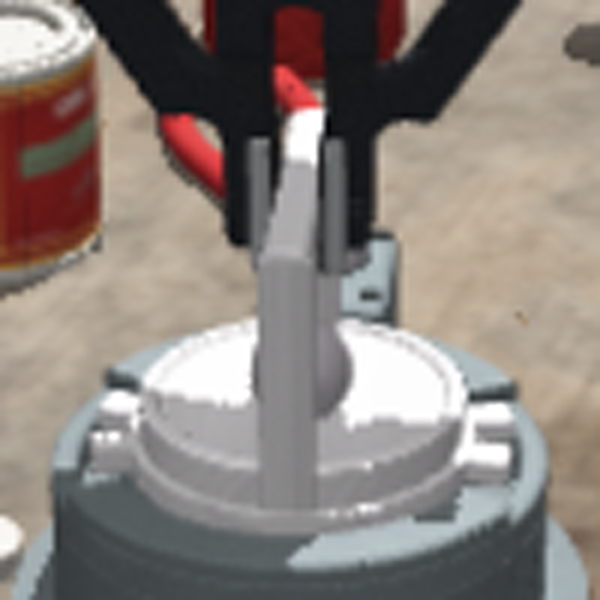

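Emit:
drive_tool(
  moves=[
    [[0, 0, 0, -0.001, 0, 0, 0], [0, 0, -0.0002, -0.002, 0, 0, 0], [0, 0, -0.0002, -0.003, 0, 0, 0], [0, 0, -0.0002, -0.003, 0, 0, 0], [0, 0, -0.0002, -0.003, 0.001, 0, 0], [0, 0, -0.0002, -0.003, 0.001, 0, 0], [0, 0, -0.0002, -0.003, 0.001, 0, 0], [0, 0, 0, -0.002, 0, 0, 0], [0, 0, 0, -0.001, 0, 0, 0]],
  ],
)

```text
clock: 22.3
position: [596.5, -52.0, 130.6]
ee_rot: [0.796, -0.605, 0.001, -0.001]
contact_force: [0.5, 0.6, -3.6]
gripper_width: 10.9
```

```bash
python3 look.py s14 195.5
```

```text
t 22.3 pos [596.5 -52.  130.6] yawY -164.5 tilt 0.13 grip 10.9 F [ 0.5  0.6 -3.6] T [0.02 0.02 0.06] j [ 0.18  0.43 -0.2  -0.   -0.94  0.09]
delta mm [ 0.7  1.1 33.6] rot rad [-0.0023  0.0001 -0.    ]
```

View pics/s14.png

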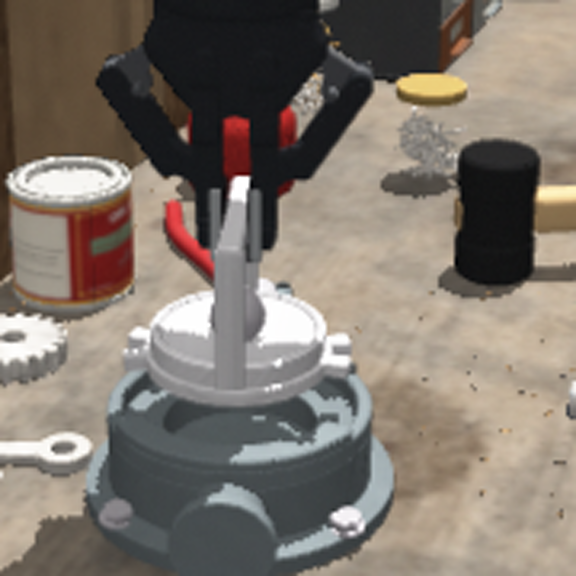

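The seat is clear of the cup, and the ball at (240,315) is in the middle. I'll continue up another 65 mm.

Emit:
drive_tool(
  moves=[
    [[0, 0, 0, -0.001, 0, 0, 0], [0, 0, 0, -0.002, 0, 0, 0], [0, 0, 0, -0.003, 0, 0, 0], [0, 0, 0, -0.004, 0, 0, 0], [0, 0, 0, -0.004, 0, 0, 0], [0, 0, 0, -0.005, 0, 0, 0], [0, 0, 0, -0.005, 0, 0, 0], [0, 0, 0, -0.005, 0, 0, 0], [0, 0, 0, -0.005, 0, 0, 0], [0, 0, 0, -0.005, 0, 0, 0], [0, 0, 0, -0.005, 0, 0, 0], [0, 0, 0, -0.005, 0, 0, 0], [0, 0, 0, -0.005, 0, 0, 0], [0, 0, 0, -0.004, 0, 0, 0], [0, 0, 0, -0.003, 0, 0, 0], [0, 0, 0, -0.002, 0, 0, 0], [0, 0, 0, -0.001, 0, 0, 0], [0, 0, 0, 0, 0, 0, 0], [0, 0, 0, 0, 0, 0, 0]],
  ],
)

```text
clock: 24.25
position: [596.1, -52.0, 200.4]
ee_rot: [0.796, -0.605, 0.0, -0.001]
contact_force: [0.1, -0.2, -2.5]
gripper_width: 11.2
```

```bash
python3 look.py s15 195.5
```

```text
t 24.25 pos [596.1 -52.  200.4] yawY -164.5 tilt 0.13 grip 11.2 F [ 0.1 -0.2 -2.5] T [-0.02  0.02 -0.02] j [ 0.18  0.36 -0.11 -0.   -1.1   0.09]
delta mm [  0.9   0.8 103.4] rot rad [-0.0021  0.0004 -0.0001]
```

View pics/s15.png

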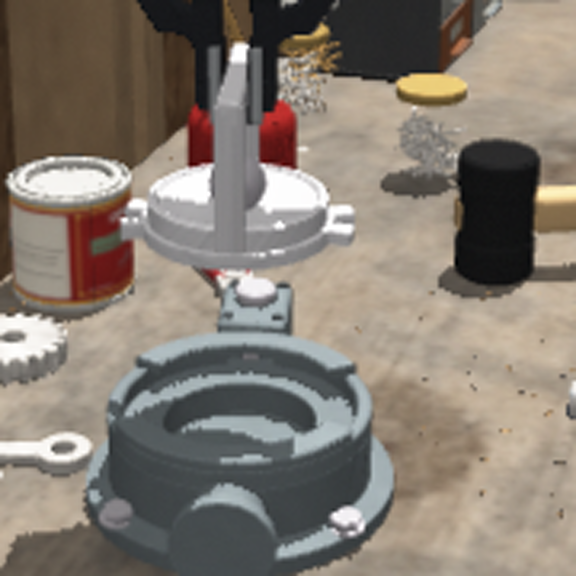

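Emit:
drive_tool(
  moves=[
    [[0, 0, 0, 0, 0, 0, 0], [0, 0, 0, 0, 0, 0, 0], [0, 0, 0, 0, 0, 0, 0], [0, 0, 0, 0, 0, 0, 0], [0, 0, 0, 0, 0, 0, 0]],
  ],
)

```text
clock: 24.8
position: [595.8, -52.0, 199.7]
ee_rot: [0.796, -0.605, 0.0, -0.001]
contact_force: [-0.5, -0.3, -2.8]
gripper_width: 11.2
```

```bash
python3 look.py s16 195.5; python3 - <<'E'
from h import *
from scipy.optimize import least_squares
P=cloud('side',np.load('s16.npy'))
c=P.reshape(-1,3); c=c[~np.isnan(c[:,0])]
q=c[(np.hypot(c[:,0]-621.6,c[:,1]+145)<9)&(c[:,2]>55)&(c[:,2]<90)]; print('cap',len(q),np.sort(q[:,2]).round(1)[-25:])
d=np.hypot(c[:,0]-596,c[:,1]+53)
b=c[(d<16)&(c[:,2]>165)&(c[:,2]<181)]
# flange/ear tops: radius 44..57
e=c[(d>44)&(d<57)&(c[:,2]>140)&(c[:,2]<165)]
for s in(1,-1):
    ax=np.array([np.cos(np.radians(15.5)),np.sin(np.radians(15.5))])*s
    k=e[((e[:,:2]-[596,-53])@ax)>47]; print('ear',s,len(k),np.percentile(k[:,2],[10,50,90]).round(1))
b=c[(d<13)&(c[:,2]>158)&(c[:,2]<184)]
r=least_squares(lambda x:np.linalg.norm(b-x,axis=1)-14,[596,-53,168],loss='soft_l1',f_scale=.7);print('ball',len(b),r.x.round(1),np.median(abs(r.fun)))
# rim of dish: highest points with d 39..44
m=c[(d>36)&(d<44)&(c[:,2]>150)&(c[:,2]<175)]
A=np.c_[m[:,:2]-[596,-53],np.ones(len(m))]
r=least_squares(lambda x:A@x-m[:,2],[0,0,165],loss='soft_l1',f_scale=1);print('rim plane deg',np.degrees(r.x[:2]).round(2),r.x[2],len(m))
E
```

```text
t 24.8 pos [595.8 -52.  199.7] yawY -164.5 tilt 0.06 grip 11.2 F [-0.5 -0.3 -2.8] T [-0.06 -0.02 -0.01] j [ 0.18  0.36 -0.11 -0.   -1.1   0.09]
delta mm [  1.    0.4 102.7] rot rad [-0.0008  0.0006 -0.0002]
cap 48 [67.9 67.9 67.9 68.  68.  68.  68.  68.1 68.1 68.2 68.2 68.3 68.3 68.3
 68.4 68.4 68.4 68.5 68.5 68.6 68.8 68.8 69.1 69.3 69.4]
ear 1 62 [144.6 148.3 150.2]
ear -1 63 [144.4 147.9 149.9]
ball 49 [596.6 -52.5 166.9] 0.4810265073617135
rim plane deg [ 1.33 -2.91] 159.19669667646477 541
```

View pics/s16.png

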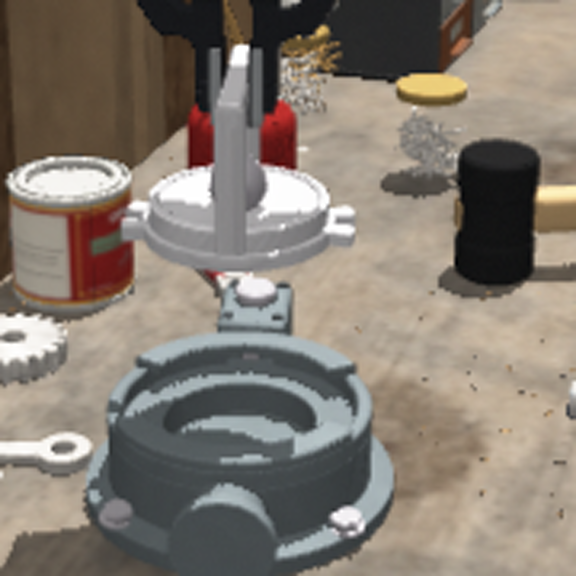

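```bash
python3 - <<'E'
from h import *
c=cloud('side',np.load('s16.npy')).reshape(-1,3); c=c[~np.isnan(c[:,0])]
ax=np.array([np.cos(np.radians(-74.5)),np.sin(np.radians(-74.5))]); r=c[:,:2]-[596,-53]; s=r@ax; t=r@[-ax[1],ax[0]]
for lo in range(-48,48,6):
    m=(s>=lo)&(s<lo+6)&(abs(t)<6)&(c[:,2]>200)&(c[:,2]<232)
    if m.sum()>2: print('bar',lo,m.sum(),np.percentile(c[m,2],90).round(1))
# dish rim tops at front and back, beside the bar
for nm,a0,a1 in(('front',-43,-30),('back',30,43)):
    m=(s>=a0)&(s<a1)&(abs(t)>9)&(abs(t)<24)&(np.hypot(s,t)<46)&(c[:,2]>145)&(c[:,2]<180); print(nm,m.sum(),np.percentile(c[m,2],[50,90,97]).round(1))
E
```

```text
bar -48 124 220.7
bar -42 14 222.9
bar -36 12 223.1
bar -30 12 223.1
bar -24 15 223.0
bar -18 15 227.1
bar -12 16 225.1
bar -6 15 229.0
bar 0 6 223.0
bar 6 5 223.0
bar 12 8 223.2
bar 18 5 222.9
bar 24 7 223.1
bar 30 4 223.0
bar 36 5 223.0
front 194 [155.5 160.9 161.6]
back 34 [159.7 161.1 161.4]
```

```bash
python3 -c "
from h import *
arm.job_done(); s=arm.read_state(); print(s['clock'],s['position'],s['gripper_width'])"
```

```text
the job is handed in; nothing more can be done
the job is handed in; nothing more can be done
```

I handed the job in at about 25 s, with the seat held level about 102 mm above its ledge. No verdict was reported. I knocked the plunger home with the mallet, set the mallet back on its face, turned the seat a quarter turn by its bridge and lifted it straight up.

What the last checks showed:

| Item | Reading |
|---|---|
| Plunger top | About 69 mm from the top camera and 68–69 mm from the side camera; the limit is 70.5 mm |
| Quarter turn | 92° when turned in place, then trimmed back to about 90° |
| Seat level | Bridge top at 223 mm at both ends; ears within about 0.4 mm of each other |
| Ball | Fitted at (596.6, −52.5) mm, within about 1.5 mm of the seat's axis |
| Tool tilt | Under 0.1° |
| Mallet | Standing free on its face |
| Bystanders | Never near the arm's path, and in the pictures none looked moved |

Two readings disagreed:
- **Seat tilt:** one plane fit to the dish rim gave about 3°, but it also picked up points on the outer wall. The bridge and rim heights showed the seat level, so I went with those.
- **Wrist force:** it varied during the knock. It read nothing at first, then 12 N up while the hand barely sank, then dropped back. I therefore confirmed the plunger height by depth measurement instead.

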